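# Back off the knurled locking collar and set the weld stop

## Task

On the welding fixture, roll a fingertip round the knurled rim of the big locking collar to loosen it two full turns (anticlockwise seen from above, within a quarter turn); that draws its locking pin out of the stop bar. Then push the bar by its upright tab until its nose rests against the round pipe stub, and finish clear of everything. Nothing needs gripping: do not lift the bar, and leave the loose things lying around where they are.

Things in the scene. Friction and masses are not known exactly. Their poses are not given: they have to be found in the camera images.
- fixture: Fixed grey base plate, 190 x 370 x 12 mm, on the table; origin on the table top under the collar's axis. x points away from the robot (turned up to 0.3 rad), y runs along the stop bar, z up. Spans x -65 to +125, y -200 to +170 mm. Two guide rails (tops 22 mm above the table) flank the bar, y -85 to +105, outer faces x +-25.5 mm. A bridge under the collar (61 x 40 mm) has its top at 46 mm.
- collar (a joint): Rotation of the locking collar, rad: 0 = tight (at the start), growing as it is loosened anticlockwise seen from above; two full turns = 12.57. Hard stops at 0 and at 3.5 turns. Stays where it is left (friction 0.07 N m, 1.6 N along the rim). Collar and pin climb 6 mm per turn; the pin clears the bar after about 1.4 turns.
- collar_top (a point): Centre of the collar's flat top face, 80 mm above the table when tight, 92 mm after two turns. The collar is a steel disc, 90 mm in diameter over 36 upright ridges (each standing 2 mm proud), 22 mm thick, axis vertical. Around it, within 80 mm of the axis, nothing stands higher than 53 mm above the table.
- collar_axis (a point): Fixed point on the collar's vertical axis, 58 mm above the table: the height of the collar's underside when tight. The top of the collar has a dark hub (radius 11 mm, 5 mm high) and one dark radial rib, 26 x 4 mm, under 3 mm high, which points along the fixture's -x (towards the robot) when tight and after every full turn.
- stop_bar: Loose steel bar, about 0.4 kg, 24 wide, 231 long, 18 mm high, lying on the base plate between the rails with 1.5 mm play each side. Origin on its underside (12 mm above the table), under the collar's axis at the start; axes as the fixture's. It slides along the fixture's -y to the pipe stub. A 14 mm wide cross notch at its origin holds the 10 mm locking pin until the collar is loosened.
- stop_tab (a point): Centre of the +y (outer) face of the upright tab at the bar's +y end, to be pushed towards the fixture's -y. The tab is 36 mm wide, 12 mm thick in y, and its top is 52 mm above the table; this point is 42 mm above the table. The base plate reaches 24 mm beyond it (12 mm high), the space beyond that is free.
- stop_nose (a point): Centre of the flat end face of the bar at its -y end, 21 mm above the table. 30 to 50 mm of gap to the pipe stub at the start.
- pipe: Dark steel pipe stub with a domed top and a thin nipple, welded down on the base plate (fixed); origin at the centre of its foot, 12 mm above the table; radius 25 mm where the nose meets it; 75 mm high.
- hex_nut: Loose hexagon nut, 32 mm across flats, 16 mm high, on the base plate's far ledge; leave alone.
- offcut: Loose pipe offcut, 38 mm diameter, 26 mm high, on the base plate's far ledge; leave alone.
- spare_collar: Loose plain steel ring, 64 mm diameter, 20 mm high, on the table; leave alone.
- wrench: Loose wrench lying on the table; leave alone.
- wire_brush: Loose brush lying on the table; leave alone.
- tip_jar: Loose grey jar with a black lid, 60 mm diameter, 75 mm high; leave alone.
- angle_block: Loose aluminium block, 50 mm cube; leave alone.
Mind the look-alikes: they are no part of the job. What is shaped like the stop_bar but orange is not meant.

How it is judged:
By the outcome, as a careful person would: the job done as asked, in the order asked, and still so for the second after the job is handed in, with the robot touching nothing.
It also fails if it takes over 58 s, if anything falls off the work surface, if the arm or the gripper's body presses on something with over 40 N, if the wrist force passes 120 N, or if a joint passes its speed limit or range.

## Robot

A 7-joint arm with a two-finger parallel gripper is mounted at the origin on the work surface. World frame = base frame: x ahead of the robot, y to its left, z up, the work surface at z = 0. Lengths are in m, angles in degrees, forces in N, time in s.
With the tool pointing down it reaches from about 0.4 to 0.75 m from the base axis. Payload 19.5 kg.
Tool frame: the origin (TCP) lies at the very end of the fingers, on their centre line; the grasp point (between the pads) lies 19 mm behind it; z points along the fingers, y is the direction in which the jaws open and shut (so a half turn about z gives the same grasp; the last joint's range is limited). The gripper opens to 85 mm and grips with 20 to 120 N. Pads are 22 mm wide; open, the fingers measure 114 mm over their backs; the gripper's body (76 mm by 85 mm) begins 54 mm behind the grasp point. The pads swing forward as they close: fully open they stand 13 mm farther back than shut.
Start: joints at [-69.139, 40.479, -1.581, 85.061, 1.261, 54.483, -4.326], TCP at [0.227, 0.528, 0.231] pointing down, gripper open.
Joint ranges: [-155.06, 155.06], [-18.47, 123.98], [-90, 86.84], [0, 140.48], [-83.41, 263.41], [0, 116], [-161.91, 161.91]. Speed limits (degrees/s): [108.29, 108.29, 147.25, 147.25, 172.46, 172.46, 172.46].

## Interface

Orientations are given as [roll, pitch, yaw] about the fixed x, y, z axes, in that order (R = Rz(yaw) Ry(pitch) Rx(roll)).
In Python, from rig import get_state, snapshot, camera_params, r, spotter gives the robot as it stands.
- The arm moves only by the tool send_rows, never from a script. Its arguments are lists of equal length, an entry for each row: "slide": the shift along the tool's x, y, z in cm, a list of three; "roll": the turn about the tool's z in units of 8 degrees (1.0 is 8 degrees); "grip": the opening, from -1 (shut) to 1 (fully open). In form: {"slide": [[tx, ty, tz], ...], "roll": [roll, ...], "grip": [grip, ...]}. A call has 1 to 8 rows; each row shifts and turns the commanded pose from where the row before left it, along the tool's axes as they then stand; what a row does not reach is not made up. A row lasts 1/10 s, in which the tool goes at most 50 mm and 8.59 degrees, less where a joint would pass 70% of its speed; a pose out of reach is approached as far as the arm can. A call with a gripper value outside its range is refused whole. The fingers move at their own pace and stop on an object; the grip force is fixed at half the most. Time passes only in rows, so rows that do not move let the fingers close. It gives the time, the measured TCP pose, the force and the opening at its end, in the units of the state.
- get_state(): the state, without advancing time (a new reading comes with each control period).
- snapshot(name): name is "side" or "top"; returns the picture (420x560x3 uint8, red, green, blue); there is no depth.
- camera_params(name): a dict with "fx", "fy", "cx", "cy" (pixels), "view" (4x4, takes a point from world to camera coordinates). Camera axes: x right, y down, z forward; pixel columns grow to the right and rows downward; lengths in m; the calibration is good to about 2 mm. A picture is of the moment at which its call begins. camera_params takes no time and is no camera call.
- r.finish_job(): hands the job in, once; it reports no verdict.
Trained networks look in the newest picture that a camera, given by its name, has taken for a name from the list of things; names that differ only in an ending like _2 or _b are one class to them, and where a whole thing is asked for, a point or a joint stands for the part that bears it (a point fixed in the world has none). Each returns a list of dicts, best first, with "conf" (0 to 1); they miss things now and then, are a little off and sometimes report something else, mostly with a low value. They report only what shows in the picture. A call takes as long as a camera call. They do not tell look-alikes from the thing itself.
- spotter.look_for(camera, label): "extent" ([left, top, right, bottom] in pixels, round what is visible of it).
- spotter.outline_of(camera, label): "mask" (420x560 bool, what is visible of it) and "extent" ([left, top, right, bottom] in pixels, round what is visible of it).
- spotter.mark_of(camera, label): "at" ([column, row] in pixels: a listed point, or the origin of a listed thing).
The state is a dict: "t": time; "q": joint angles; "qd": joint speeds; "tau": joint torques, N m; "tool_pos": TCP position; "orientation": TCP orientation; "ft_force": force on the tool from outside, world axes, zero at the start; "torque": the same for the moment, N m; "opening": finger opening in m.
Only numpy, scipy, OpenCV 4.12 (cv2) and the standard library are available. Lean on these libraries where they do the work, as an engineer would, in place of code of your own. Each camera call takes 0.05 s, during which the arm holds its last target.

## Working session

There is one attempt and no reset: what is moved stays moved. The work goes in short steps, Python scripts to look and compute and a tool call to move; the robot and the scene stay as the last step left them, time stands still between calls to the robot, and variables do not carry over. Pictures are saved under pics/ and viewed, and the job is handed in when it is done.

Besides the shell and the picture viewer there is one more tool, called after "Call:" as name(argument=value, ...), one argument or row to a line, values as JSON. send_rows: Moves the arm, as the interface text tells. Its arguments: {"type":"object","properties":{"slide":{"type":"array"},"roll":{"type":"array"},"grip":{"type":"array"}},"required":["slide","roll","grip"]}

```bash
mkdir -p pics; ls; python3 - <<'E'
from rig import get_state, snapshot, camera_params, r, spotter
import cv2
for n in("side","top"):
    cv2.imwrite(f"pics/{n}0.png",snapshot(n)[:,:,::-1])
    print(n,camera_params(n))
    for l in["collar_top","stop_tab","stop_nose","pipe","collar_axis","stop_bar","fixture"]:
        print(l,[(round(d["conf"],2),[round(float(v)) for v in d["at"]]) for d in spotter.mark_of(n,l)][:3])
print(get_state())
E
```

```text
pics
side {'fx': 455.0609321291468, 'fy': 455.0609321291468, 'cx': 288.0733861063459, 'cy': 217.14260996469983, 'view': array([[ 0.98804444, -0.15378054, -0.01094177, -0.49093851],
       [-0.12011974, -0.72339647, -0.67990352,  0.09398604],
       [ 0.09664069,  0.67308922, -0.73321994,  1.15546514],
       [ 0.        ,  0.        ,  0.        ,  1.        ]])}
collar_top [(0.57, [305, 208])]
stop_tab [(0.65, [188, 385]), (0.49, [246, 151])]
stop_nose [(0.97, [183, 291]), (0.64, [318, 246])]
pipe [(0.57, [328, 269])]
collar_axis [(0.87, [302, 214])]
stop_bar [(0.82, [303, 223]), (0.82, [184, 328]), (0.68, [317, 197])]
fixture [(0.67, [303, 228]), (0.41, [282, 183]), (0.32, [317, 248])]
top {'fx': 445.06157630720406, 'fy': 445.06157630720406, 'cx': 279.934052732357, 'cy': 203.11102831277398, 'view': array([[-0.01512705, -0.99961955, -0.0230637 , -0.00135965],
       [-0.99334644,  0.01765783, -0.11380271,  0.48401663],
       [ 0.11416667,  0.02118875, -0.99323563,  1.28917934],
       [ 0.        ,  0.        ,  0.        ,  1.        ]])}
collar_top [(0.65, [279, 182]), (0.62, [38
[... 217 characters left out ...]
r []
fixture [(0.94, [276, 187])]
{'t': 0.8, 'q': array([-69.13729457,  40.47899452,  -1.58250259,  85.06007084,
         1.26000179,  54.48355839,  -4.3274766 ]), 'qd': array([-0.10275838,  0.07893136, -0.07190603, -0.03828048, -0.03641245,
       -0.00834313,  0.02222185]), 'tau': array([-3.36548719e-04, -8.82937860e+01,  1.23362035e+00, -2.36387247e+01,
        1.69601577e-02,  1.62096196e-03, -6.59722969e-05]), 'tool_pos': array([0.22697364, 0.52828397, 0.23127768]), 'orientation': array([-1.79994626e+02, -1.35296130e-03,  1.56745822e+02]), 'ft_force': array([-0.4707027 ,  0.10444893, -0.32909847]), 'torque': array([ 0.00271307, -0.01440665,  0.01536744]), 'opening': 0.08531662264772351}
```

View pics/side0.png

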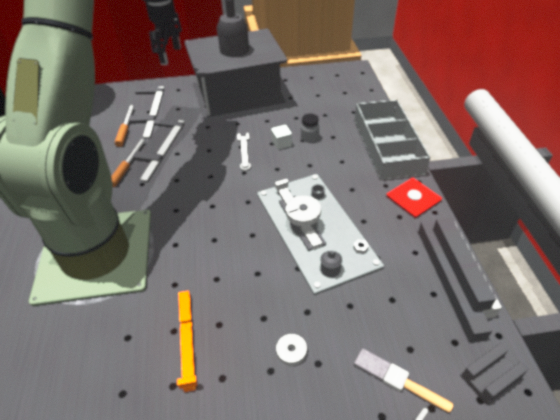

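View pics/top0.png

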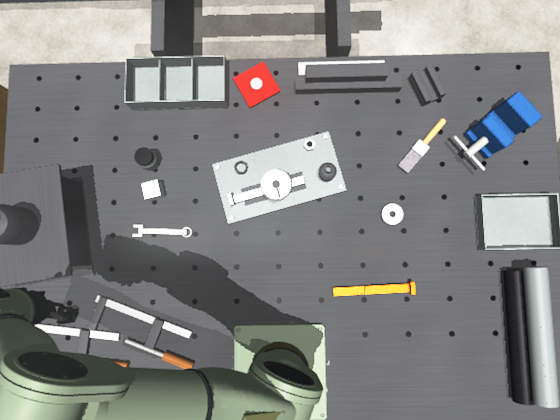

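```bash
python3 - <<'E'
import cv2
a=cv2.imread("pics/top0.png")[120:235,200:360];cv2.imwrite("pics/topc.png",cv2.resize(a,None,fx=5,fy=5,interpolation=cv2.INTER_CUBIC))
a=cv2.imread("pics/side0.png")[165:300,245:395];cv2.imwrite("pics/sidec.png",cv2.resize(a,None,fx=4.4,fy=4.4,interpolation=cv2.INTER_CUBIC))
E
```

```text
(no output)
```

View pics/topc.png

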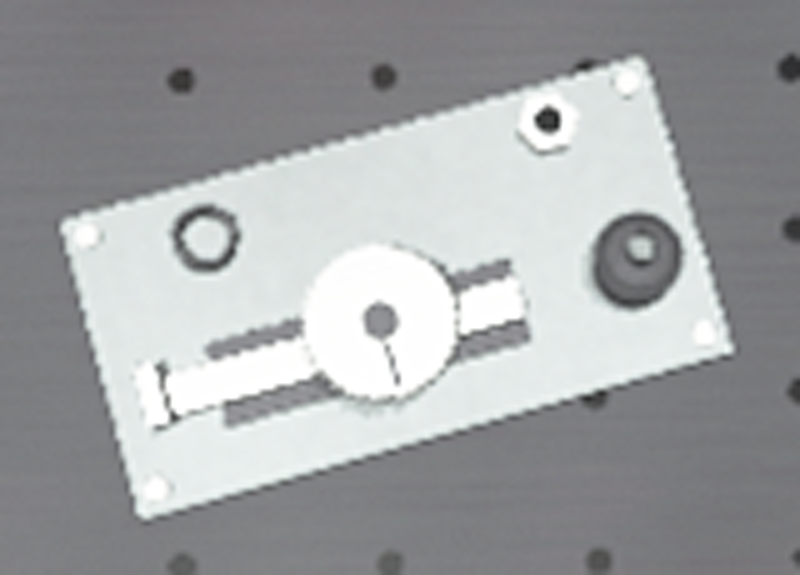

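View pics/sidec.png

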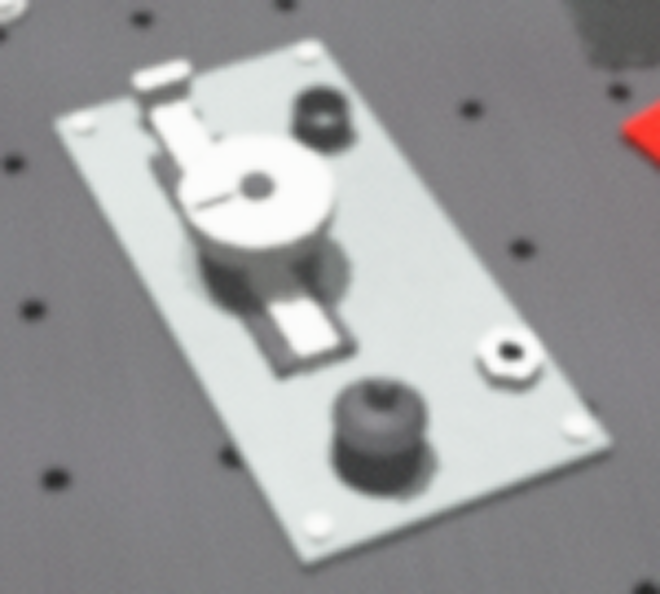

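```bash
cat > h.py <<'E'
import numpy as np
from rig import camera_params
from scipy.optimize import least_squares
C={n:camera_params(n) for n in("top","side")}
def proj(n,P):
    c=C[n];v=c["view"];p=v[:3,:3]@np.asarray(P)+v[:3,3]
    return np.array([c["fx"]*p[0]/p[2]+c["cx"],c["fy"]*p[1]/p[2]+c["cy"]])
def ray(n,uv,z):
    c=C[n];v=c["view"];R=v[:3,:3];o=-R.T@v[:3,3]
    d=R.T@np.array([(uv[0]-c["cx"])/c["fx"],(uv[1]-c["cy"])/c["fy"],1])
    return o+d*(z-o[2])/d[2]
def F(p,q): # fixture->world
    c,s=np.cos(p[2]),np.sin(p[2]);return np.array([p[0]+c*q[0]-s*q[1],p[1]+s*q[0]+c*q[1],q[2]])
E
cat > fit.py <<'E'
from h import *
t=lambda x,y:np.array([(x+.5)/5-.5+200,(y+.5)/5-.5+120])
s=lambda x,y:np.array([(x+.5)/4.4-.5+245,(y+.5)/4.4-.5+165])
O=[("top",(.125,-.2,.012),t(645,57)),("top",(.125,.17,.012),t(62,220)),("top",(-.065,.17,.012),t(140,518)),("top",(-.065,-.2,.012),t(733,350)),("top",(0,0,.085),t(380,320)),
("side",(.125,-.2,.012),s(610,440)),("side",(.125,.17,.012),s(318,42)),("side",(-.065,.17,.012),s(55,122)),("side",(-.065,-.2,.012),s(307,563)),("side",(0,0,.085),s(258,185))]
f=lambda p:np.concatenate([proj(n,F(p,q))-u for n,q,u in O])
for k in(O,O[:5],O[5:]):
    g=lambda p:np.concatenate([proj(n,F(p,q))-u for n,q,u in k])
    R=least_squares(g,[.52,0,-.2]);print(R.x,np.degrees(R.x[2]),np.round(R.fun,1))
E
python3 fit.py
```

```text
[ 5.35034323e-01 -1.77508478e-04  2.61057346e-01] 14.957484112769059 [ 0.2 -1.1 -0.3 -0.6  0.3 -0.1  0.7 -0.3  0.4 -0.6  0.5  0.8 -0.5 -1.1
 -1.  -0.7 -1.  -0.  -0.5 -0.6]
[0.53345928 0.00072573 0.25814516] 14.790628143664142 [ 0.1 -0.5 -0.5 -0.3 -0.1  0.3  0.4  0.4  0.1 -0. ]
[ 0.53608534 -0.00107661  0.26277951] 15.05615687521922 [ 1.1  0.9 -0.2 -1.  -0.7 -0.5 -0.3  0.2 -0.1 -0.4]
```

Call:
send_rows(
  slide=[
    [0,0,0],
    [0,0,0],
    [0,0,0],
    [0,0,0],
    [0,0,0],
    [0,0,0],
    [0,0,0],
    [0,0,0],
  ],
  roll=[0.9,0.9,0.9,0.9,0.9,0.9,0.9,0.17],
  grip=[-1,-1,-1,-1,-1,-1,-1,-1],
)

```text
t: 1.6
tool_pos: [0.2268, 0.5284, 0.2312]
orientation: [180.0, 0.0, 104.8]
ft_force: [-0.1, 0.1, -0.2]
opening: 0.0005
```

```bash
cat > w.py <<'E'
from h import *
from rig import get_state
import sys
P=[0.535,-0.0002,0.261]
def st(p=True):
    s=get_state();t=s["tool_pos"];c,n=np.cos(P[2]),np.sin(P[2])
    d=t[:2]-np.array(P[:2]);q=np.array([c*d[0]+n*d[1],-n*d[0]+c*d[1],t[2]])*1000
    f=s["ft_force"];ff=np.array([c*f[0]+n*f[1],-n*f[0]+c*f[1],f[2]])
    if p:print("t",round(s["t"],2),"fix mm",q.round(1),"yaw",s["orientation"].round(1),"F",ff.round(1),"op",round(s["opening"],4))
    return q,s
if __name__=="__main__":
    q,s=st()
    if len(sys.argv)>3:
        g=np.array([float(a) for a in sys.argv[1:4]]);d=g-q
        yaw=np.radians(s["orientation"][2]);R=np.array([[np.cos(yaw),np.sin(yaw)],[np.sin(yaw),-np.cos(yaw)]])
        c,n=np.cos(P[2]),np.sin(P[2]);w=np.array([c*d[0]-n*d[1],n*d[0]+c*d[1]])
        print("tool cm",(R@w/10).round(2),(-d[2]/10).round(2))
E
python3 w.py -90 0 200
```

```text
t 1.6 fix mm [-161.4  590.2  231.2] yaw [180.    0.  104.8] F [-0.   0.1 -0.2] op 0.0005
tool cm [-59.     7.27] 3.12
```

Call:
send_rows(
  slide=[
    [-3.5,0.45,0.2],
    [-3.5,0.45,0.2],
    [-3.5,0.45,0.2],
    [-3.5,0.45,0.2],
    [-3.5,0.45,0.2],
    [-3.5,0.45,0.2],
    [-3.5,0.45,0.2],
    [-3.5,0.45,0.2],
  ],
  roll=[0,0,0,0,0,0,0,0],
  grip=[-1,-1,-1,-1,-1,-1,-1,-1],
)

```text
t: 2.4
tool_pos: [0.3345, 0.2659, 0.2154]
orientation: [180.0, -0.0, 105.2]
ft_force: [1.5, 0.1, -0.5]
opening: 0.0003
```

Call:
send_rows(
  slide=[
    [-3.5,0.45,0.2],
    [-3.5,0.45,0.2],
    [-3.5,0.45,0.2],
    [-3.5,0.45,0.2],
    [-3.5,0.45,0.2],
    [-3.5,0.45,0.2],
    [-3.5,0.45,0.2],
    [-3.5,0.45,0.2],
  ],
  roll=[0,0,0,0,0,0,0,0],
  grip=[-1,-1,-1,-1,-1,-1,-1,-1],
)

```text
t: 3.2
tool_pos: [0.4418, 0.0045, 0.1994]
orientation: [180.0, 0.0, 105.2]
ft_force: [0.4, 0.6, -0.1]
opening: -0.0
```

```bash
python3 w.py -85 0 66
```

```text
t 3.2 fix mm [-88.8  28.6 199.4] yaw [180.    0.  105.2] F [ 0.5  0.5 -0.1] op -0.0
tool cm [-2.86  0.37] 13.34
```

Call:
send_rows(
  slide=[
    [-0.6,0.2,3],
    [-0.6,0.2,3],
    [-0.5,0.2,3],
    [0,0,2.5],
    [0,0,1.84],
    [0,0,0],
  ],
  roll=[0,0,0,0,0,0],
  grip=[-1,-1,-1,-1,-1,-1],
)

```text
t: 3.8
tool_pos: [0.4508, -0.0088, 0.0644]
orientation: [-179.9, -0.1, 105.1]
ft_force: [0.1, -0.2, 0.9]
opening: -0.0004
```

```bash
python3 w.py -60 12 66; python3 - <<'E'
from rig import *
import cv2
for n in("side","top"): cv2.imwrite(f"pics/{n}1.png",snapshot(n)[:,:,::-1])
a=cv2.imread("pics/top1.png")[120:235,200:360];b=cv2.imread("pics/side1.png")[165:280,230:390]
import numpy as np
cv2.imwrite("pics/c1.png",cv2.resize(np.hstack([a,b]),None,fx=2.5,fy=2.5,interpolation=cv2.INTER_CUBIC))
E
```

```text
t 3.8 fix mm [-83.6  13.4  64.4] yaw [-1.799e+02 -1.000e-01  1.051e+02] F [ 0.1 -0.2  0.9] op -0.0004
tool cm [-0.14  2.35] -0.16
```

View pics/c1.png

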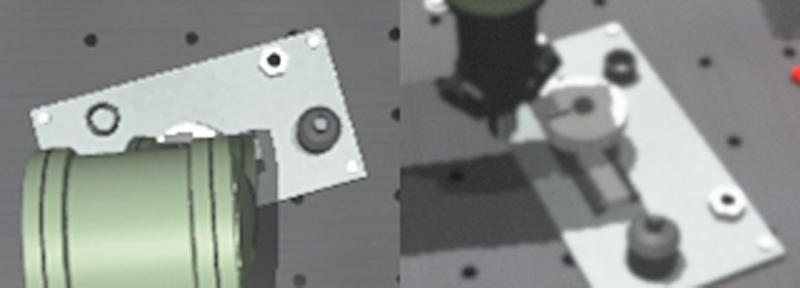

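Call:
send_rows(
  slide=[
    [0,0.8,0],
    [0,0.4,0],
    [0,0.2,0],
    [0,0.1,0],
    [0,0,0],
  ],
  roll=[0,0,0,0,0],
  grip=[-1,-1,-1,-1,-1],
)

```text
t: 4.4
tool_pos: [0.4661, -0.005, 0.066]
orientation: [180.0, 0.0, 105.0]
ft_force: [-0.3, 0.8, -0.1]
opening: 0.0001
```

```bash
python3 w.py -60 12 66
```

```text
t 4.4 fix mm [-67.8  13.1  66. ] yaw [180.   0. 105.] F [-0.   0.9 -0.1] op 0.0001
tool cm [-0.11  0.78] 0.0
```

Call:
send_rows(
  slide=[
    [0,0.3,0],
    [0,0.2,0],
    [0,0.1,0],
    [0,0,0],
  ],
  roll=[0,0,0,0],
  grip=[-1,-1,-1,-1],
)

```text
t: 4.8
tool_pos: [0.4719, -0.0035, 0.0659]
orientation: [180.0, 0.0, 105.0]
ft_force: [0.1, -0.9, -0.2]
opening: 0.0
```

```bash
python3 w.py -60 12 66
```

```text
t 4.8 fix mm [-61.8  13.1  65.9] yaw [180.   0. 105.] F [-0.2 -0.9 -0.2] op 0.0
tool cm [-0.11  0.18] -0.01
```

Call:
send_rows(
  slide=[
    [0,0.15,0],
    [0,0.15,0],
    [0,0,0],
  ],
  roll=[0,0,0],
  grip=[-1,-1,-1],
)

```text
t: 5.1
tool_pos: [0.4749, -0.0027, 0.0659]
orientation: [180.0, 0.0, 105.0]
ft_force: [-0.0, 0.0, 0.0]
opening: 0.0003
```

```bash
python3 w.py -60 12 66
```

```text
t 5.1 fix mm [-58.7  13.1  65.9] yaw [180.   0. 105.] F [-0.  0.  0.] op 0.0003
tool cm [-0.11 -0.13] -0.01
```

Call:
send_rows(
  slide=[
    [0,0.15,0],
    [0,0.1,0],
    [0,0,0],
  ],
  roll=[0,0,0],
  grip=[-1,-1,-1],
)

```text
t: 5.4
tool_pos: [0.4768, -0.0021, 0.0658]
orientation: [-179.9, -0.0, 105.0]
ft_force: [-3.4, -1.7, 0.8]
opening: -0.0
```

```bash
python3 w.py -60 12 66
```

```text
t 5.4 fix mm [-56.8  13.1  65.8] yaw [-179.9   -0.   105. ] F [-3.7 -0.8  0.8] op -0.0
tool cm [-0.11 -0.32] -0.02
```

```bash
cat > plan.py <<'E'
import numpy as np,sys
a,b=11.,12.
def path(s,p,dx=0,dy=0):
    R=45-p;L=[("l",(-b-R,a),(0,-1),2*a),("a",(-b,-a),180),("l",(-b,-a-R),(1,0),2*b),("a",(b,-a),270),("l",(b+R,-a),(0,1),2*a),("a",(b,a),0),("l",(b,a+R),(-1,0),2*b),("a",(-b,a),90)]
    # param uses nominal R=45 lengths
    tot=2*np.pi*45+4*(a+b);s=s%tot
    for g in L:
        l=g[3] if g[0]=="l" else np.pi/2*45
        if s<=l:
            if g[0]=="l": q=np.array(g[1])+np.array(g[2])*s
            else:
                f=np.radians(g[2])+s/45;q=np.array(g[1])+R*np.array([np.cos(f),np.sin(f)])
            return q+[dx,dy]
        s-=l
if __name__=="__main__":
    # cx cy (commanded) s0 ds n p dx dy
    cx,cy,s0,ds,n,p,dx,dy=map(float,sys.argv[1:9]);c=np.array([cx,cy]);o=[]
    for i in range(int(n)):
        s0+=ds;q=path(s0,p,dx,dy);d=((q-c)/10).round(2);c=c+d*10;o.append([float(d[1]),float(d[0]),0])
    print(o,"cmd",c.round(1),"s",s0)
E
python3 plan.py -56.2 13.1 -2 5 8 1.5 0 0
```

```text
[[-0.51, 0.07, 0], [-0.5, 0.0, 0], [-0.5, 0.0, 0], [-0.5, 0.0, 0], [-0.5, 0.0, 0], [-0.48, 0.04, 0], [-0.47, 0.09, 0], [-0.46, 0.14, 0]] cmd [-52.8 -26.1] s 38.0
```

Call:
send_rows(
  slide=[
    [-0.51,0.07,0],
    [-0.5,0.0,0],
    [-0.5,0.0,0],
    [-0.5,0.0,0],
    [-0.5,0.0,0],
    [-0.48,0.04,0],
    [-0.47,0.09,0],
    [-0.46,0.14,0],
  ],
  roll=[0,0,0,0,0,0,0,0],
  grip=[-1,-1,-1,-1,-1,-1,-1,-1],
)

```text
t: 6.2
tool_pos: [0.4911, -0.0394, 0.0659]
orientation: [180.0, 0.0, 105.0]
ft_force: [0.4, 0.5, -0.3]
opening: 0.0001
```

```bash
python3 w.py; cat > snap.py <<'E'
from rig import *
import cv2,sys
k=sys.argv[1]
b=snapshot("side");b=b[165:285,235:395,::-1]
cv2.imwrite(f"pics/s{k}.png",cv2.resize(b,None,fx=4,fy=4,interpolation=cv2.INTER_CUBIC))
E
python3 snap.py 2;python3 plan.py -52.8 -26.1 38 5 8 1.5 0 0
```

```text
t 6.2 fix mm [-52.6 -26.5  65.9] yaw [180.   0. 105.] F [ 0.6  0.4 -0.3] op 0.0001
[[-0.45, 0.2, 0], [-0.42, 0.24, 0], [-0.39, 0.28, 0], [-0.35, 0.33, 0], [-0.32, 0.36, 0], [-0.27, 0.4, 0], [-0.23, 0.43, 0], [-0.18, 0.45, 0]] cmd [-25.9 -52.2] s 78.0
```

View pics/s2.png

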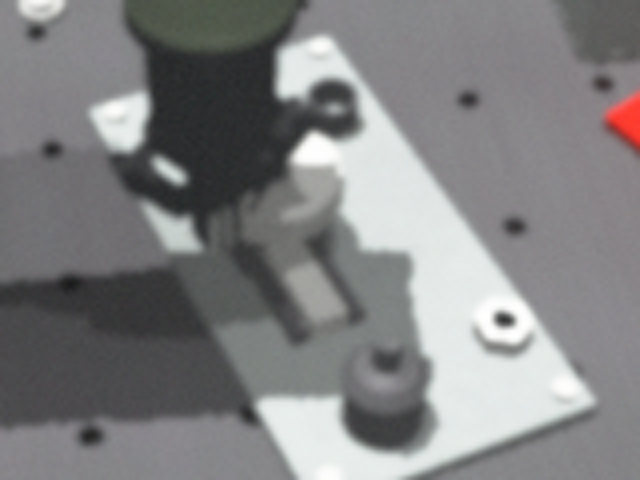

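Call:
send_rows(
  slide=[
    [0.03,0.1,0],
    [0.03,0.1,0],
    [0,0,0],
  ],
  roll=[0,0,0],
  grip=[-1,-1,-1],
)

```text
t: 6.55
tool_pos: [0.4923, -0.0378, 0.0659]
orientation: [-180.0, 0.0, 105.0]
ft_force: [-0.4, -1.6, 0.5]
opening: 0.0
```

```bash
python3 w.py
```

```text
t 6.55 fix mm [-50.9 -25.3  65.9] yaw [-180.    0.  105.] F [-0.8 -1.4  0.5] op 0.0
```

Call:
send_rows(
  slide=[
    [0.03,0.1,0],
    [0.0,0.05,0],
    [0,0,0],
  ],
  roll=[0,0,0],
  grip=[-1,-1,-1],
)

```text
t: 6.85
tool_pos: [0.4929, -0.0375, 0.0658]
orientation: [-179.9, -0.0, 105.0]
ft_force: [-4.9, -2.8, 2.4]
opening: 0.0003
```

```bash
python3 w.py
```

```text
t 6.85 fix mm [-50.3 -25.2  65.8] yaw [-179.9   -0.   105. ] F [-5.4 -1.5  2.4] op 0.0003
```

```bash
python3 - <<'E'
s=open('plan.py').read()
s=s.replace("q=path(s0,p,dx,dy)","pp=p-ease(s0);q=path(s0,pp,dx,dy)")
s=s.replace("if __name__","""def ease(s):
    tot=2*np.pi*45+4*(a+b);s=s%tot;h=np.pi/2*45;c=0;best=1e9
    for l in(2*a,2*b,2*a,2*b):
        m=c+l/2
        for k in(0,tot,-tot): best=min(best,max(0,abs(s-m-k)-l/2))
        c+=l+h
    return 2*max(0,1-best/10)
if __name__""",1)
open('plan.py','w').write(s)
E
python3 plan.py -49.3 -25.2 38 5 8 4.5 0 0
```

```text
[[-0.4, 0.11, 0], [-0.39, 0.23, 0], [-0.36, 0.26, 0], [-0.34, 0.31, 0], [-0.29, 0.34, 0], [-0.26, 0.37, 0], [-0.21, 0.39, 0], [-0.17, 0.42, 0]] cmd [-25.  -49.4] s 78.0
```

Call:
send_rows(
  slide=[
    [-0.4,0.11,0],
    [-0.39,0.23,0],
    [-0.36,0.26,0],
    [-0.34,0.31,0],
  ],
  roll=[0,0,0,0],
  grip=[-1,-1,-1,-1],
)

```text
t: 7.25
tool_pos: [0.5067, -0.0495, 0.0659]
orientation: [180.0, 0.0, 105.0]
ft_force: [-1.0, -0.3, -0.3]
opening: -0.0002
```

```bash
python3 w.py;python3 snap.py 3
```

```text
t 7.25 fix mm [-40.1 -40.4  65.9] yaw [180.   0. 105.] F [-1.  -0.  -0.3] op -0.0002
```

View pics/s3.png

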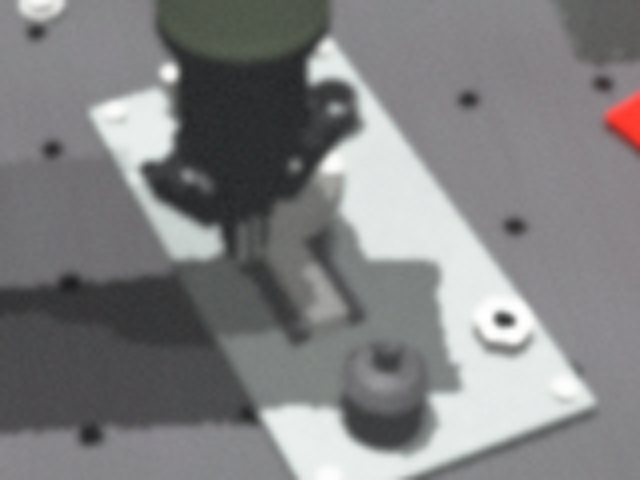

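```bash
cat > circ.py <<'E'
import numpy as np,sys
# cmdx cmdy  dang(deg/row) n R dx dy dz_total(mm)
cx,cy,da,n,R,dx,dy,dz=map(float,sys.argv[1:9]);c=np.array([cx,cy]);o=[];n=int(n)
th=np.arctan2(cy-dy,cx-dx)
for i in range(n):
    th+=np.radians(da);q=R*np.array([np.cos(th),np.sin(th)])+[dx,dy];d=((q-c)/10).round(2);c=c+d*10;o.append([float(d[1]),float(d[0]),round(-dz/10/n,2)])
print(o,"cmd",c.round(1),"ang",np.degrees(th).round(1)%360)
E
python3 circ.py -39.9 -40.1 6 8 54.5 0 0 0
```

```text
[[-0.23, 0.57, -0.0], [-0.34, 0.46, -0.0], [-0.28, 0.5, -0.0], [-0.23, 0.52, -0.0], [-0.18, 0.54, -0.0], [-0.12, 0.56, -0.0], [-0.05, 0.57, -0.0], [-0.0, 0.57, -0.0]] cmd [  3.  -54.4] ang 273.1
```

Call:
send_rows(
  slide=[
    [-0.23,0.57,0],
    [-0.34,0.46,0],
    [-0.28,0.5,0],
    [-0.23,0.52,0],
    [-0.18,0.54,0],
    [-0.12,0.56,0],
    [-0.05,0.57,0],
    [0,0.57,0],
  ],
  roll=[0,0,0,0,0,0,0,0],
  grip=[-1,-1,-1,-1,-1,-1,-1,-1],
)

```text
t: 8.1
tool_pos: [0.5521, -0.0519, 0.0659]
orientation: [180.0, 0.0, 105.0]
ft_force: [-0.4, 0.0, -0.2]
opening: -0.0002
```

```bash
python3 w.py;python3 snap.py 4;python3 circ.py 3 -54.4 6 8 54.5 0 0 0
```

```text
t 8.1 fix mm [  3.2 -54.3  65.9] yaw [180.   0. 105.] F [-0.4  0.1 -0.2] op -0.0002
[[0.06, 0.57, -0.0], [0.12, 0.55, -0.0], [0.18, 0.55, -0.0], [0.23, 0.52, -0.0], [0.29, 0.49, -0.0], [0.33, 0.46, -0.0], [0.39, 0.42, -0.0], [0.42, 0.38, -0.0]] cmd [ 42.4 -34.2] ang 321.2
```

View pics/s4.png

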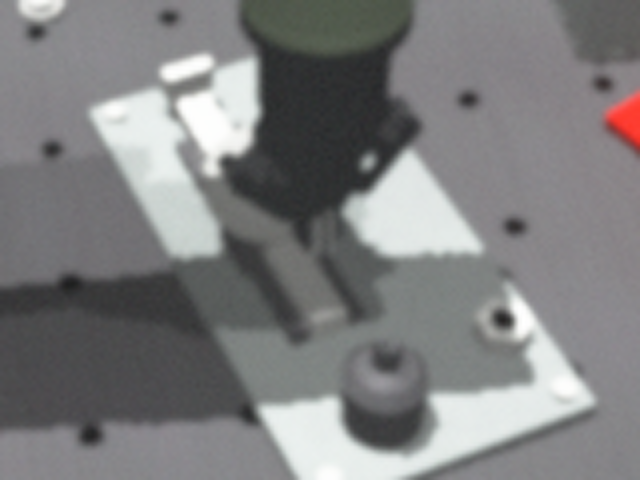

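Call:
send_rows(
  slide=[
    [0.15,0,0],
    [0.15,0,0],
    [0,0,0],
  ],
  roll=[0,0,0],
  grip=[-1,-1,-1],
)

```text
t: 8.45
tool_pos: [0.5513, -0.0509, 0.0662]
orientation: [179.9, 0.2, 104.9]
ft_force: [4.2, -11.0, -1.8]
opening: 0.0001
```

```bash
python3 w.py
```

```text
t 8.45 fix mm [  2.7 -53.2  66.2] yaw [179.9   0.2 104.9] F [  1.3 -11.7  -1.8] op 0.0001
```

```bash
python3 circ.py 3 -51.4 6 8 53.5 0 1.5 0
```

```text
[[0.01, 0.56, -0.0], [0.12, 0.55, -0.0], [0.17, 0.53, -0.0], [0.23, 0.51, -0.0], [0.29, 0.48, -0.0], [0.33, 0.45, -0.0], [0.37, 0.42, -0.0], [0.42, 0.37, -0.0]] cmd [ 41.7 -32. ] ang 321.2
```

Call:
send_rows(
  slide=[
    [0.01,0.56,0],
    [0.12,0.55,0],
    [0.17,0.53,0],
    [0.23,0.51,0],
  ],
  roll=[0,0,0,0],
  grip=[-1,-1,-1,-1],
)

```text
t: 8.85
tool_pos: [0.5711, -0.04, 0.0664]
orientation: [179.9, 0.2, 104.9]
ft_force: [5.3, -8.6, 4.0]
opening: 0.0003
```

```bash
python3 w.py
```

```text
t 8.85 fix mm [ 24.6 -47.8  66.4] yaw [179.9   0.2 104.9] F [ 2.9 -9.6  4. ] op 0.0003
```

Call:
send_rows(
  slide=[
    [0.29,0.48,0],
    [0.33,0.45,0],
    [0.37,0.42,0],
    [0.42,0.37,0],
  ],
  roll=[0,0,0,0],
  grip=[-1,-1,-1,-1],
)

```text
t: 9.25
tool_pos: [0.5853, -0.0221, 0.0668]
orientation: [179.7, 0.2, 104.9]
ft_force: [13.9, -9.8, 3.9]
opening: -0.0001
```

```bash
python3 w.py; python3 snap.py 5; python3 circ.py 41.7 -32 6 8 53.5 0 1.5 1
```

```text
t 9.25 fix mm [ 42.9 -34.1  66.8] yaw [179.7   0.2 104.9] F [ 10.9 -13.1   3.9] op -0.0001
[[0.45, 0.33, -0.01], [0.49, 0.28, -0.01], [0.51, 0.22, -0.01], [0.54, 0.17, -0.01], [0.54, 0.12, -0.01], [0.56, 0.05, -0.01], [0.56, 0.0, -0.01], [0.56, -0.06, -0.01]] cmd [52.8 10.1] ang 9.2
```

View pics/s5.png

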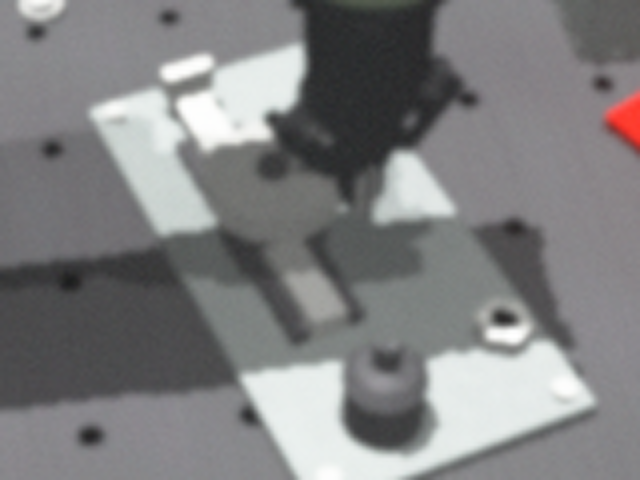

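Call:
send_rows(
  slide=[
    [0.45,0.33,0],
    [0.49,0.28,0],
    [0.51,0.22,0],
    [0.54,0.17,0],
  ],
  roll=[0,0,0,0],
  grip=[-1,-1,-1,-1],
)

```text
t: 9.7
tool_pos: [0.5915, 0.0009, 0.0673]
orientation: [179.5, 0.2, 105.0]
ft_force: [21.7, -3.1, 3.3]
opening: -0.0
```

```bash
python3 w.py
```

```text
t 9.7 fix mm [ 54.9 -13.5  67.3] yaw [179.5   0.2 105. ] F [20.2 -8.6  3.3] op -0.0
```

Call:
send_rows(
  slide=[
    [0.54,0.12,0],
    [0.56,0.05,0],
    [0.56,0,0],
    [0.56,-0.06,0],
  ],
  roll=[0,0,0,0],
  grip=[-1,-1,-1,-1],
)

```text
t: 10.1
tool_pos: [0.5871, 0.0243, 0.0675]
orientation: [179.4, 0.1, 105.0]
ft_force: [22.1, 5.6, 4.8]
opening: -0.0001
```

```bash
python3 w.py; python3 snap.py 6; python3 circ.py 52.8 10.1 6 8 53.5 0 1.5 0
```

```text
t 10.1 fix mm [56.6 10.3 67.5] yaw [1.794e+02 1.000e-01 1.050e+02] F [22.8 -0.3  4.8] op -0.0001
[[0.55, -0.12, -0.0], [0.53, -0.17, -0.0], [0.51, -0.23, -0.0], [0.48, -0.29, -0.0], [0.46, -0.33, -0.0], [0.41, -0.37, -0.0], [0.37, -0.42, -0.0], [0.33, -0.46, -0.0]] cmd [28.9 46.5] ang 57.3
```

View pics/s6.png

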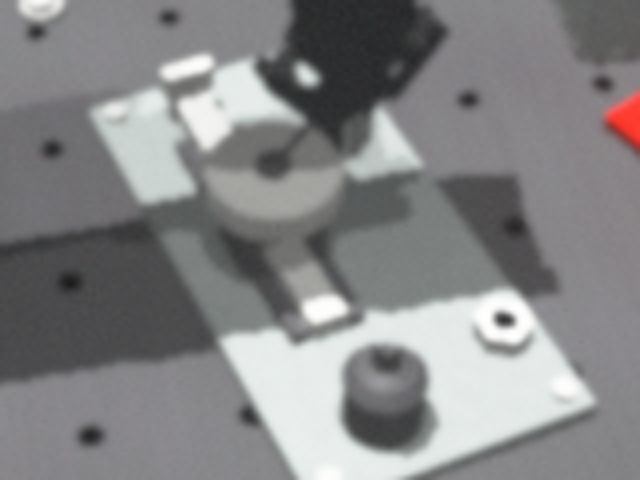

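```bash
cat > rib.py <<'E'
from w import *
import sys
k=list(map(float,sys.argv[1:5]));z=float(sys.argv[5]) if len(sys.argv)>5 else .08
u=lambda x,y:((x+.5)/4-.5+235,(y+.5)/4-.5+165)
A=ray("side",u(*k[:2]),z+.005);B=ray("side",u(*k[2:]),z+.003);d=B-A
print("hub",A.round(4),"len",np.hypot(d[0],d[1]).round(4),"fix ang",(np.degrees(np.arctan2(d[1],d[0])-P[2])%360).round(0))
E
python3 rib.py 272 162 312 130 .083
```

```text
hub [5.349e-01 1.000e-04 8.800e-02] len 0.0401 fix ang 25.0
```

Call:
send_rows(
  slide=[
    [0.55,-0.12,0],
    [0.53,-0.17,0],
    [0.51,-0.23,0],
    [0.48,-0.29,0],
    [0.46,-0.33,0],
    [0.41,-0.37,0],
    [0.37,-0.42,0],
    [0.33,-0.46,0],
  ],
  roll=[0,0,0,0,0,0,0,0],
  grip=[-1,-1,-1,-1,-1,-1,-1,-1],
)

```text
t: 10.95
tool_pos: [0.5514, 0.0541, 0.0667]
orientation: [179.8, -0.1, 105.1]
ft_force: [4.6, 7.7, 5.6]
opening: 0.0
```

```bash
python3 w.py; python3 snap.py 7; python3 circ.py 28.9 46.5 6 8 53.5 0 1.5 0
```

```text
t 10.95 fix mm [29.9 48.3 66.7] yaw [ 1.798e+02 -1.000e-01  1.051e+02] F [6.4 6.2 5.6] op 0.0
[[0.28, -0.49, -0.0], [0.22, -0.51, -0.0], [0.17, -0.53, -0.0], [0.12, -0.55, -0.0], [0.05, -0.56, -0.0], [0.0, -0.56, -0.0], [-0.06, -0.55, -0.0], [-0.12, -0.55, -0.0]] cmd [-14.1  53.1] ang 105.3
```

View pics/s7.png

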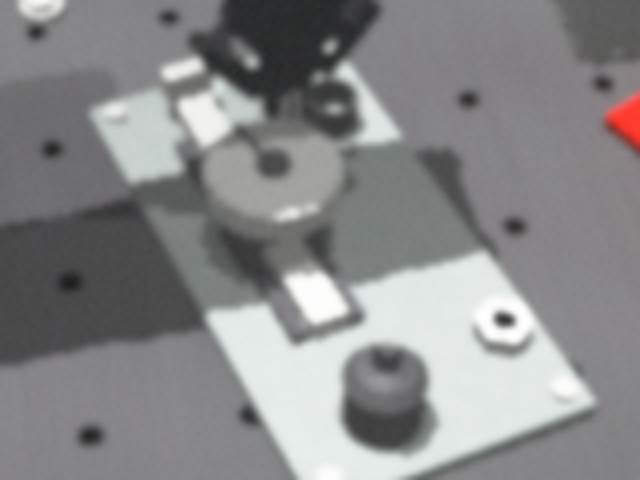

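```bash
python3 rib.py 272 163 238 132 .0845
```

```text
hub [ 0.5344 -0.0022  0.0895] len 0.0365 fix ang 101.0
```

Call:
send_rows(
  slide=[
    [0.28,-0.49,0],
    [0.22,-0.51,0],
    [0.17,-0.53,0],
    [0.12,-0.55,0],
    [0.05,-0.56,0],
    [0,-0.56,0],
    [-0.06,-0.55,0],
    [-0.12,-0.55,0],
  ],
  roll=[0,0,0,0,0,0,0,0],
  grip=[-1,-1,-1,-1,-1,-1,-1,-1],
)

```text
t: 11.8
tool_pos: [0.5065, 0.0491, 0.0661]
orientation: [-180.0, -0.1, 105.1]
ft_force: [-2.5, 8.5, 4.8]
opening: -0.0001
```

```bash
python3 w.py; python3 snap.py 8; python3 circ.py -14.1 53.1 6 8 53.5 0 1.5 2
```

```text
t 11.8 fix mm [-14.8  55.   66.1] yaw [-1.800e+02 -1.000e-01  1.051e+02] F [-0.3  8.9  4.8] op -0.0001
[[-0.17, -0.53, -0.03], [-0.24, -0.51, -0.03], [-0.28, -0.49, -0.03], [-0.33, -0.45, -0.03], [-0.38, -0.41, -0.03], [-0.41, -0.37, -0.03], [-0.46, -0.33, -0.03], [-0.48, -0.28, -0.03]] cmd [-47.8  25.6] ang 153.3
```

View pics/s8.png

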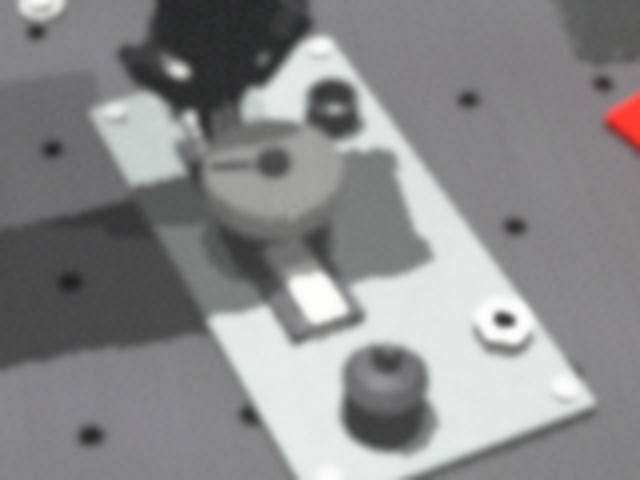

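Call:
send_rows(
  slide=[
    [-0.17,-0.53,-0.03],
    [-0.24,-0.51,-0.03],
    [-0.28,-0.49,-0.03],
    [-0.33,-0.45,-0.03],
    [-0.38,-0.41,-0.03],
    [-0.41,-0.37,-0.03],
    [-0.46,-0.33,-0.03],
    [-0.48,-0.28,-0.03],
  ],
  roll=[0,0,0,0,0,0,0,0],
  grip=[-1,-1,-1,-1,-1,-1,-1,-1],
)

```text
t: 12.65
tool_pos: [0.4787, 0.0129, 0.0678]
orientation: [-179.7, -0.1, 105.1]
ft_force: [-13.1, 5.8, -1.7]
opening: -0.0001
```

```bash
python3 w.py; python3 snap.py 9; python3 circ.py -47.8 25.6 6 8 53.5 0 .8 0
```

```text
t 12.65 fix mm [-51.   27.2  67.8] yaw [-1.797e+02 -1.000e-01  1.051e+02] F [-11.2   9.   -1.7] op -0.0001
[[-0.53, -0.2, -0.0], [-0.53, -0.18, -0.0], [-0.54, -0.12, -0.0], [-0.56, -0.06, -0.0], [-0.56, -0.0, -0.0], [-0.56, 0.05, -0.0], [-0.55, 0.11, -0.0], [-0.53, 0.17, -0.0]] cmd [-50.1 -18. ] ang 200.6
```

View pics/s9.png

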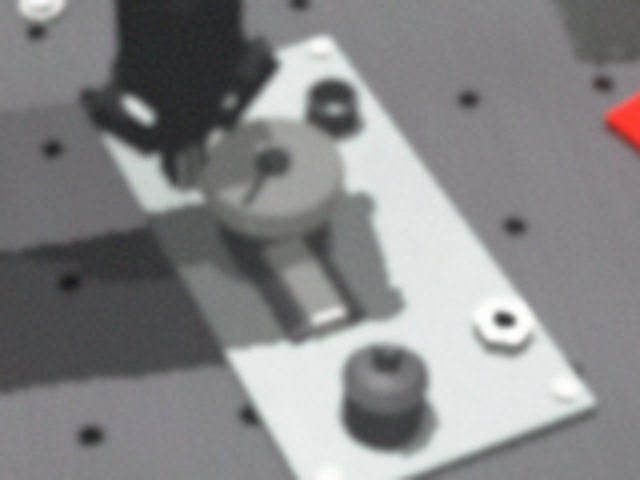

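```bash
python3 rib.py 272 162 210 165 .0855; python3 rib.py 272 161 250 203 .0865
```

```text
hub [ 0.5344 -0.0023  0.0905] len 0.0388 fix ang 157.0
hub [ 0.5344 -0.0024  0.0915] len 0.0368 fix ang 223.0
```

Call:
send_rows(
  slide=[
    [-0.53,-0.2,0],
    [-0.53,-0.18,0],
    [-0.54,-0.12,0],
    [-0.56,-0.06,0],
    [-0.56,0,0],
    [-0.56,0.05,0],
    [-0.55,0.11,0],
    [-0.53,0.17,0],
  ],
  roll=[0,0,0,0,0,0,0,0],
  grip=[-1,-1,-1,-1,-1,-1,-1,-1],
)

```text
t: 13.5
tool_pos: [0.4874, -0.0319, 0.068]
orientation: [-179.6, -0.0, 104.9]
ft_force: [-16.6, -8.9, 8.8]
opening: -0.0
```

```bash
python3 w.py; python3 snap.py 10; python3 circ.py -50.1 -18 6 8 53.5 0 .8 2
```

```text
t 13.5 fix mm [-54.2 -18.3  68. ] yaw [-179.6   -0.   104.9] F [-18.3  -4.4   8.8] op -0.0
[[-0.51, 0.22, -0.03], [-0.49, 0.28, -0.03], [-0.46, 0.33, -0.03], [-0.41, 0.37, -0.03], [-0.38, 0.41, -0.03], [-0.33, 0.45, -0.03], [-0.29, 0.49, -0.03], [-0.23, 0.51, -0.03]] cmd [-19.5 -49. ] ang 248.6
```

View pics/s10.png

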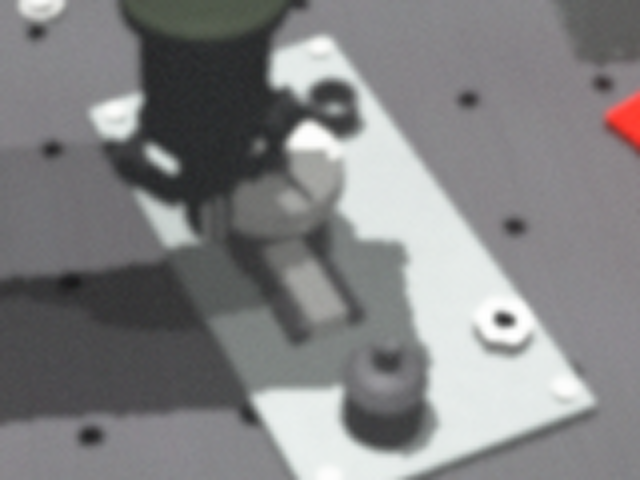

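Call:
send_rows(
  slide=[
    [-0.51,0.22,-0.03],
    [-0.49,0.28,-0.03],
    [-0.46,0.33,-0.03],
    [-0.41,0.37,-0.03],
    [-0.38,0.41,-0.03],
    [-0.33,0.45,-0.03],
    [-0.29,0.49,-0.03],
    [-0.23,0.51,-0.03],
  ],
  roll=[0,0,0,0,0,0,0,0],
  grip=[-1,-1,-1,-1,-1,-1,-1,-1],
)

```text
t: 14.35
tool_pos: [0.5284, -0.053, 0.0707]
orientation: [-180.0, 0.0, 105.0]
ft_force: [-2.7, -4.5, -3.3]
opening: -0.0003
```

```bash
python3 w.py; python3 snap.py 11; python3 circ.py -19.5 -49 6 8 53.5 0 .8 2
```

```text
t 14.35 fix mm [-20.  -49.3  70.7] yaw [-180.    0.  105.] F [-3.8 -3.7 -3.3] op -0.0003
[[-0.18, 0.53, -0.03], [-0.12, 0.55, -0.03], [-0.06, 0.55, -0.03], [-0.0, 0.56, -0.03], [0.05, 0.56, -0.03], [0.11, 0.55, -0.03], [0.17, 0.53, -0.03], [0.23, 0.52, -0.03]] cmd [ 24. -47.] ang 296.6
```

View pics/s11.png

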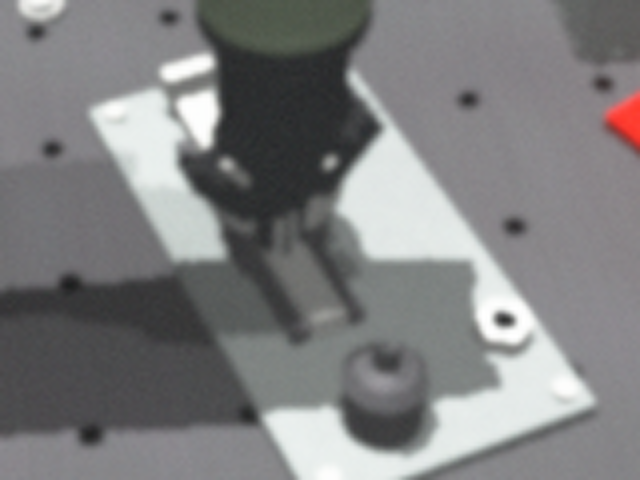

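Call:
send_rows(
  slide=[
    [-0.08,0.53,-0.03],
    [-0.12,0.55,-0.03],
    [-0.06,0.55,-0.03],
    [0,0.56,-0.03],
    [0.05,0.56,-0.03],
    [0.11,0.55,-0.03],
    [0.17,0.53,-0.03],
    [0.23,0.52,-0.03],
  ],
  roll=[0,0,0,0,0,0,0,0],
  grip=[-1,-1,-1,-1,-1,-1,-1,-1],
)

```text
t: 15.2
tool_pos: [0.5709, -0.0396, 0.0733]
orientation: [179.9, 0.1, 104.9]
ft_force: [4.8, -8.8, -4.1]
opening: 0.0001
```

```bash
python3 w.py; python3 snap.py 12; python3 circ.py 24 -46 6 8 53.5 0 .8 0
```

```text
t 15.2 fix mm [ 24.5 -47.3  73.3] yaw [1.799e+02 1.000e-01 1.049e+02] F [ 2.4 -9.8 -4.1] op 0.0001
[[0.2, 0.53, -0.0], [0.33, 0.45, -0.0], [0.38, 0.41, -0.0], [0.41, 0.38, -0.0], [0.46, 0.32, -0.0], [0.48, 0.28, -0.0], [0.52, 0.23, -0.0], [0.53, 0.17, -0.0]] cmd [ 51.7 -12.9] ang 345.1
```

View pics/s12.png

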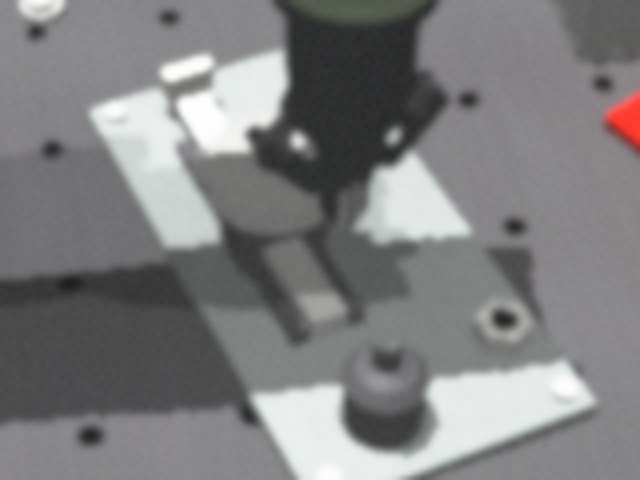

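Call:
send_rows(
  slide=[
    [0.2,0.53,0],
    [0.33,0.45,0],
    [0.38,0.41,0],
    [0.41,0.38,0],
    [0.46,0.32,0],
    [0.48,0.28,0],
    [0.52,0.23,0],
    [0.53,0.17,0],
  ],
  roll=[0,0,0,0,0,0,0,0],
  grip=[-1,-1,-1,-1,-1,-1,-1,-1],
)

```text
t: 16.05
tool_pos: [0.5918, 0.0007, 0.0745]
orientation: [179.5, 0.2, 105.0]
ft_force: [18.9, -2.9, 1.9]
opening: -0.0003
```

```bash
python3 w.py; python3 snap.py 13; python3 circ.py 51.7 -12.9 6 8 53.5 0 .8 0
```

```text
t 16.05 fix mm [ 55.1 -13.7  74.5] yaw [179.5   0.2 105. ] F [17.5 -7.7  1.9] op -0.0003
[[0.55, 0.12, -0.0], [0.55, 0.05, -0.0], [0.56, 0.0, -0.0], [0.56, -0.06, -0.0], [0.55, -0.12, -0.0], [0.53, -0.17, -0.0], [0.51, -0.23, -0.0], [0.49, -0.28, -0.0]] cmd [44.8 30.1] ang 33.2
```

View pics/s13.png

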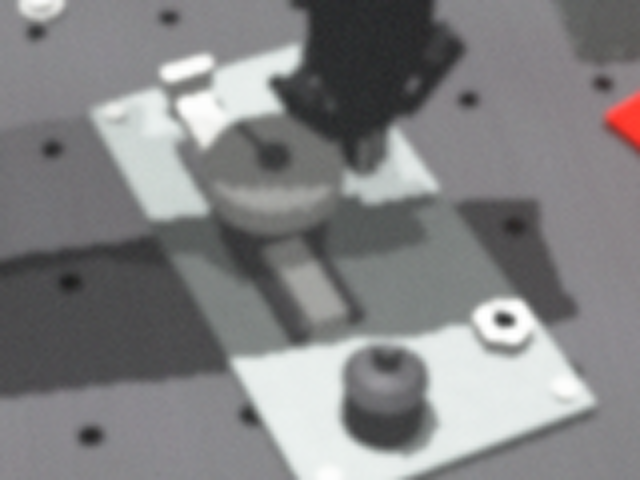

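Call:
send_rows(
  slide=[
    [0.55,0.12,0],
    [0.55,0.05,0],
    [0.56,0,0],
    [0.56,-0.06,0],
    [0.55,-0.12,0],
    [0.53,-0.17,0],
    [0.51,-0.23,0],
    [0.49,-0.28,0],
  ],
  roll=[0,0,0,0,0,0,0,0],
  grip=[-1,-1,-1,-1,-1,-1,-1,-1],
)

```text
t: 16.9
tool_pos: [0.5739, 0.0439, 0.0747]
orientation: [179.4, -0.1, 105.1]
ft_force: [14.5, 14.4, 8.8]
opening: 0.0001
```

```bash
python3 w.py; python3 snap.py 14; python3 circ.py 44.8 30.1 6 4 53.5 0 .8 0
```

```text
t 16.9 fix mm [49.  32.5 74.7] yaw [ 1.794e+02 -1.000e-01  1.051e+02] F [17.7 10.2  8.8] op 0.0001
[[0.45, -0.33, -0.0], [0.42, -0.38, -0.0], [0.37, -0.42, -0.0], [0.33, -0.45, -0.0]] cmd [29.  45.8] ang 57.2
```

View pics/s14.png

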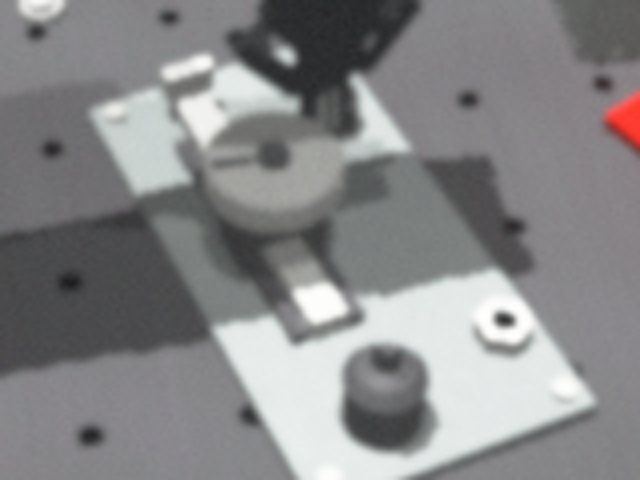

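Call:
send_rows(
  slide=[
    [0.45,-0.33,0],
    [0.42,-0.38,0],
    [0.28,-0.3,0],
    [0.4,0.8,0],
    [0.8,1.6,0],
    [1,1.5,-1],
    [1,0.5,-2],
    [1,0,-2],
  ],
  roll=[0,0,0,0,0,0,0,0],
  grip=[-1,-1,-1,-1,-1,-1,-1,-1],
)

```text
t: 17.75
tool_pos: [0.5895, 0.102, 0.1235]
orientation: [180.0, -0.0, 105.0]
ft_force: [-0.5, -0.4, 0.4]
opening: 0.0003
```

```bash
python3 rib.py 273 155 212 161 .0917; python3 w.py -5 178 130; python3 snap.py 15
```

```text
hub [ 0.5349 -0.0023  0.0967] len 0.0382 fix ang 161.0
t 17.75 fix mm [ 79.   84.6 123.5] yaw [180.  -0. 105.] F [-0.6 -0.2  0.4] op 0.0003
tool cm [ 9.35 -8.39] -0.65
```

View pics/s15.png

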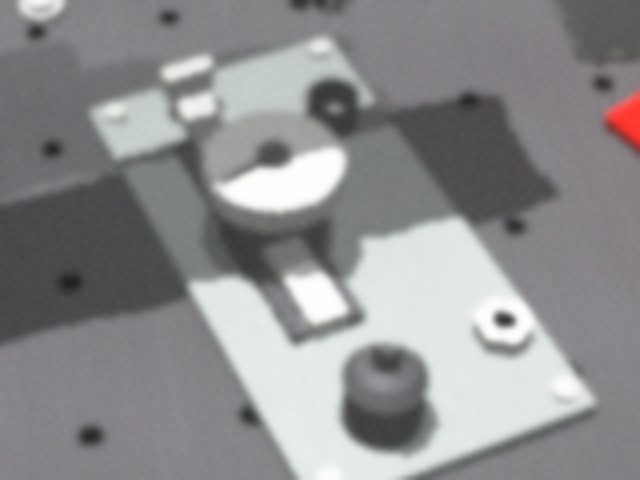

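Call:
send_rows(
  slide=[
    [2.2,-2,0],
    [2.2,-2,0],
    [2.2,-2,0],
    [2.3,-1.9,0],
    [0,0,3],
    [0,0,3],
    [0,0,2.7],
    [0,0,0],
  ],
  roll=[0,0,0,0,0,0,0,0],
  grip=[-1,-1,-1,-1,-1,-1,-1,-1],
)

```text
t: 18.6
tool_pos: [0.4886, 0.1663, 0.0336]
orientation: [-179.8, 0.0, 105.0]
ft_force: [-0.7, 1.0, 0.3]
opening: 0.0003
```

```bash
python3 rib.py 272 154 217 175 .092; python3 w.py 0 160 36; python3 snap.py 16
```

```text
hub [ 0.5344 -0.0017  0.097 ] len 0.0378 fix ang 181.0
t 18.6 fix mm [ -1.9 172.9  33.6] yaw [-179.8    0.   105. ] F [-0.5  1.1  0.3] op 0.0003
tool cm [-1.29  0.19] -0.24
```

View pics/s16.png

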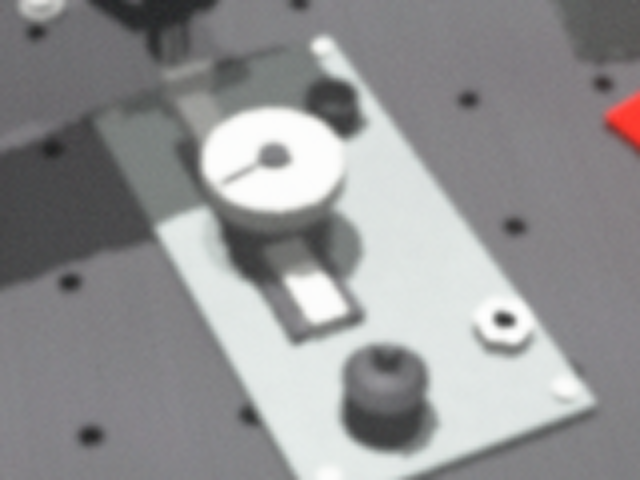

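Call:
send_rows(
  slide=[
    [-0.6,0.1,0],
    [-0.4,0.1,0],
    [-0.3,0,0],
    [-0.3,0,0],
    [-0.3,0,0],
    [-0.3,0,0],
    [-0.3,0,0],
    [-0.3,0,0],
  ],
  roll=[0,0,0,0,0,0,0,0],
  grip=[-1,-1,-1,-1,-1,-1,-1,-1],
)

```text
t: 19.45
tool_pos: [0.4988, 0.1397, 0.0361]
orientation: [-180.0, 0.0, 105.0]
ft_force: [-0.8, 3.5, 2.0]
opening: 0.0002
```

```bash
python3 w.py; python3 snap.py 17; python3 - <<'E'
from w import *
from rig import spotter,snapshot
c,n=np.cos(P[2]),np.sin(P[2])
for k in("side","top"):
    snapshot(k)
    for l,z in(("pipe",.012),("stop_nose",.021)):
        for d in spotter.mark_of(k,l)[:2]:
            X=ray(k,d["at"],z)[:2]-P[:2];print(k,l,round(d["conf"],2),(np.array([c*X[0]+n*X[1],-n*X[0]+c*X[1]])*1000).round(1))
E
```

```text
t 19.45 fix mm [  1.1 144.5  36.1] yaw [-180.    0.  105.] F [0.1 3.6 2. ] op 0.0002
side pipe 0.67 [   4.7 -156.2]
side stop_nose 0.86 [-337.5  -81.4]
side stop_nose 0.75 [   0.7 -102.9]
top pipe 0.56 [ -11.7 -156.2]
top stop_nose 0.77 [-336.6  -72.7]
top stop_nose 0.76 [   1.3 -100.8]
```

View pics/s17.png

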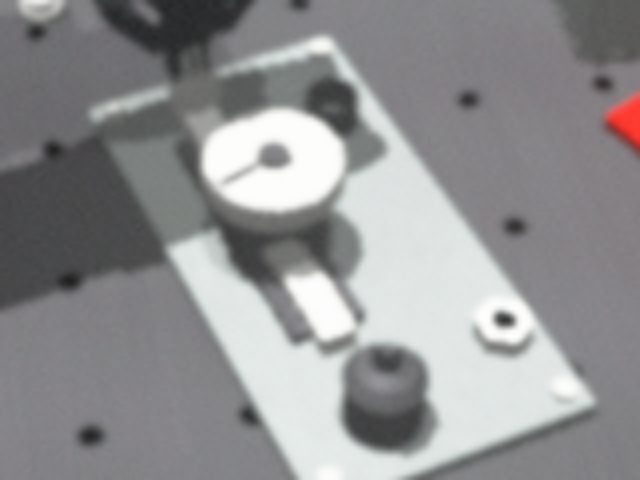

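Call:
send_rows(
  slide=[
    [-0.3,0,0],
    [-0.3,0,0],
    [-0.3,0,0],
    [-0.3,0,0],
    [-0.3,0,0],
    [-0.3,0,0],
  ],
  roll=[0,0,0,0,0,0],
  grip=[-1,-1,-1,-1,-1,-1],
)

```text
t: 20.4
tool_pos: [0.5035, 0.1222, 0.0361]
orientation: [-180.0, 0.0, 105.0]
ft_force: [-0.2, 0.9, -1.9]
opening: 0.0001
```

```bash
python3 w.py; python3 snap.py 18
```

```text
t 20.4 fix mm [  1.1 126.3  36.1] yaw [-180.    0.  105.] F [ 0.   0.9 -1.9] op 0.0001
```

View pics/s18.png

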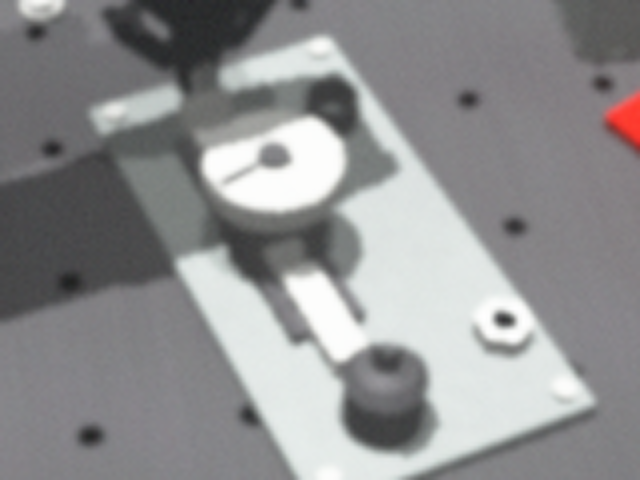

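Call:
send_rows(
  slide=[
    [-0.2,0,0],
    [-0.2,0,0],
    [-0.1,0,0],
    [-0.1,0,0],
  ],
  roll=[0,0,0,0],
  grip=[-1,-1,-1,-1],
)

```text
t: 20.85
tool_pos: [0.505, 0.1167, 0.0361]
orientation: [-180.0, -0.0, 105.0]
ft_force: [0.1, 2.1, 0.6]
opening: -0.0001
```

```bash
python3 w.py
```

```text
t 20.85 fix mm [  1.2 120.7  36.1] yaw [-180.   -0.  105.] F [0.7 2.  0.6] op -0.0001
```

Call:
send_rows(
  slide=[
    [-0.1,0,0],
    [-0.1,0,0],
    [-0.1,0,0],
    [0,0,0],
  ],
  roll=[0,0,0,0],
  grip=[-1,-1,-1,-1],
)

```text
t: 21.25
tool_pos: [0.5058, 0.1135, 0.0361]
orientation: [-180.0, 0.0, 105.0]
ft_force: [-0.7, 0.7, 0.3]
opening: -0.0001
```

```bash
python3 w.py
```

```text
t 21.25 fix mm [  1.2 117.4  36.1] yaw [-180.    0.  105.] F [-0.5  0.9  0.3] op -0.0001
```

Call:
send_rows(
  slide=[
    [-0.1,0,0],
    [-0.1,0,0],
    [-0.1,0,0],
    [0,0,0],
  ],
  roll=[0,0,0,0],
  grip=[-1,-1,-1,-1],
)

```text
t: 21.65
tool_pos: [0.5066, 0.1106, 0.0361]
orientation: [-180.0, 0.0, 105.0]
ft_force: [0.8, 0.3, 0.3]
opening: -0.0002
```

```bash
python3 w.py
```

```text
t 21.65 fix mm [  1.2 114.4  36.1] yaw [-180.    0.  105.] F [0.9 0.1 0.3] op -0.0002
```

Call:
send_rows(
  slide=[
    [-0.1,0,0],
    [-0.1,0,0],
    [0,0,0],
  ],
  roll=[0,0,0],
  grip=[-1,-1,-1],
)

```text
t: 21.95
tool_pos: [0.507, 0.1089, 0.0361]
orientation: [-180.0, -0.0, 105.0]
ft_force: [-0.4, 2.3, 0.4]
opening: 0.0003
```

```bash
python3 w.py; python3 snap.py 19
```

```text
t 21.95 fix mm [  1.2 112.7  36.1] yaw [-180.   -0.  105.] F [0.2 2.4 0.4] op 0.0003
```

View pics/s19.png

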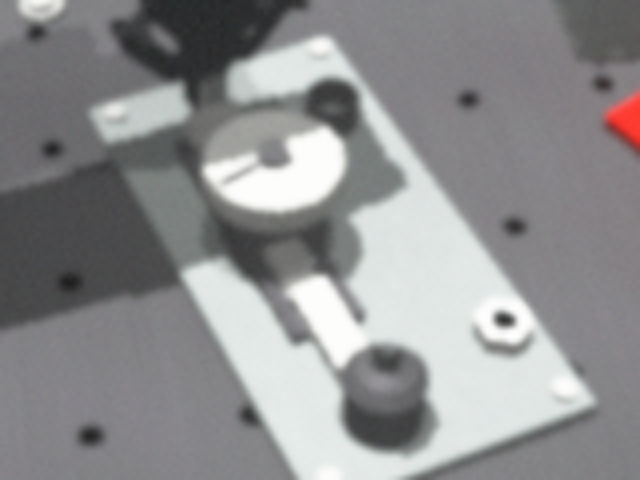

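Call:
send_rows(
  slide=[
    [-0.1,0,0],
    [-0.1,0,0],
    [0,0,0],
  ],
  roll=[0,0,0],
  grip=[-1,-1,-1],
)

```text
t: 22.3
tool_pos: [0.5071, 0.1088, 0.0361]
orientation: [-180.0, -0.1, 105.1]
ft_force: [-4.4, 13.6, 2.1]
opening: -0.0003
```

```bash
python3 w.py
```

```text
t 22.3 fix mm [  1.2 112.5  36.1] yaw [-1.800e+02 -1.000e-01  1.051e+02] F [-0.8 14.3  2.1] op -0.0003
```

Call:
send_rows(
  slide=[
    [-0.1,0,0],
    [-0.1,0,0],
    [0,0,0],
  ],
  roll=[0,0,0],
  grip=[-1,-1,-1],
)

```text
t: 22.6
tool_pos: [0.5071, 0.1087, 0.0361]
orientation: [-180.0, -0.3, 105.2]
ft_force: [-6.9, 25.6, 3.9]
opening: 0.0003
```

```bash
python3 w.py
```

```text
t 22.6 fix mm [  1.2 112.4  36.1] yaw [-180.    -0.3  105.2] F [-0.1 26.5  3.9] op 0.0003
```

Firm contact with the pipe: the force rose to 26 N with no further travel. Back off along +y, then up.

Call:
send_rows(
  slide=[
    [0.2,0,0],
    [0.4,0,0],
    [1,0,0],
    [2,0,0],
    [2,0,-1],
    [0.5,0,-3],
    [0,0,-4],
    [0,0,-4],
  ],
  roll=[0,0,0,0,0,0,0,0],
  grip=[-1,-1,-1,-1,-1,-1,-1,-1],
)

```text
t: 23.4
tool_pos: [0.4918, 0.1644, 0.1574]
orientation: [-180.0, 0.0, 105.0]
ft_force: [0.3, -0.3, 0.3]
opening: 0.0
```

Call:
send_rows(
  slide=[
    [2,-1,-2],
    [3.5,-2,0],
    [3.5,-2,0],
    [3.5,-2,0],
    [3.5,-2,0],
    [2,-1,0],
    [0,0,0],
    [0,0,0],
  ],
  roll=[0,0,0,0,0,0,0,0],
  grip=[-1,-1,-1,-1,-1,-1,-1,-1],
)

```text
t: 24.2
tool_pos: [0.3491, 0.3121, 0.1761]
orientation: [180.0, 0.0, 105.0]
ft_force: [-0.2, -0.3, -0.5]
opening: -0.0002
```

```bash
python3 w.py; python3 snap.py 20; python3 - <<'E'
from rig import *
import cv2
a=snapshot("top")[:,:,::-1];cv2.imwrite("pics/top20f.png",a);cv2.imwrite("pics/top20.png",cv2.resize(a[120:235,200:360],None,fx=5,fy=5,interpolation=cv2.INTER_CUBIC))
E
```

```text
t 24.2 fix mm [-99.  349.7 176.1] yaw [180.   0. 105.] F [-0.3 -0.2 -0.5] op -0.0002
```

View pics/s20.png

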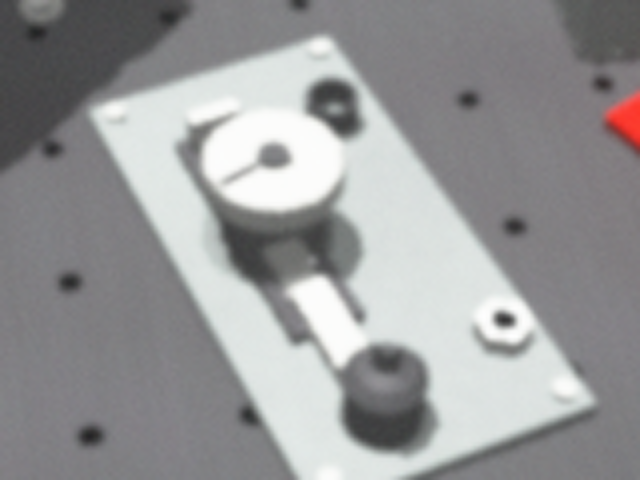

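View pics/top20.png

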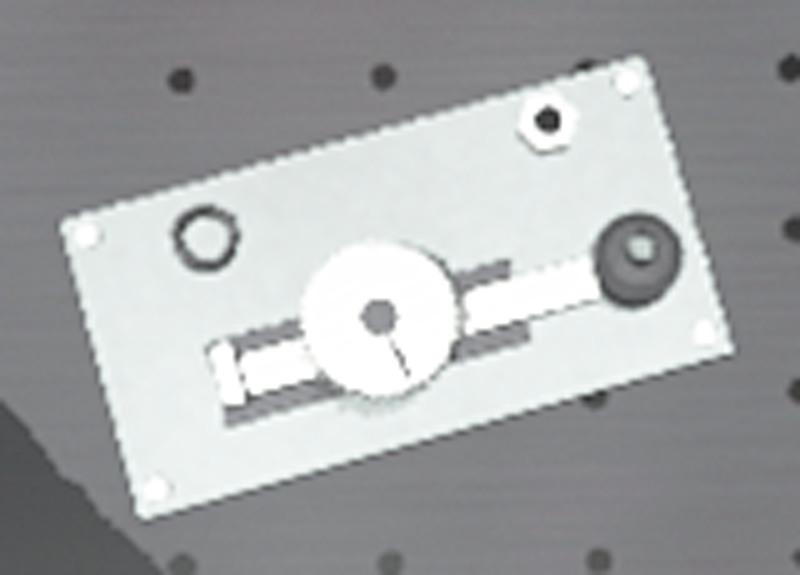

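View pics/top20f.png

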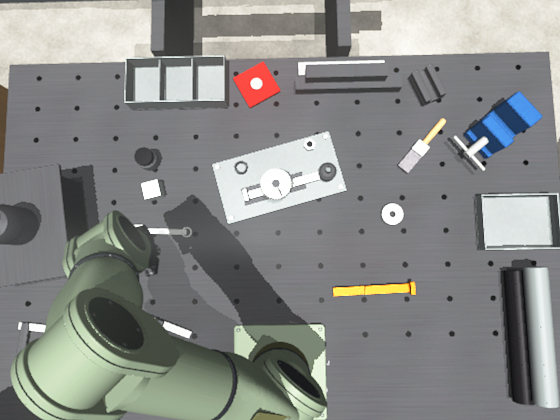

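```bash
python3 -c "
from rig import r
print(r.finish_job())"
```

```text
the job is handed in; nothing more can be done
None
```

The collar is loosened two turns, the stop bar's nose is against the pipe stub, and the job is handed in at about 24 s with no verdict reported.

- **Collar:** I rolled the closed fingertips about 1.6 times round the rim, pressing with roughly 5–24 N. The last pictures put the rib about 720–730° from the start. The side view gives 721°; in the top view it looks 5–10° past that. Both are well within the quarter turn.
- **Stop bar:** I pushed the tab about 43 mm towards −y. The push force then rose from 2 N to 26 N with no more travel. The final pictures show the nose against the pipe.
- **Finish:** I backed the arm off and raised it clear; its measured force is about 0 N. The nut and offcut show no visible change, and neither do the other loose things that can be seen. The arm partly hides the wrench in the last picture; I never moved the tool near it.

Contact with the rim was lost early in the first orbit, because the fingertip turned out smaller than I assumed. I corrected the path, and the collar followed after that.

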